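Index a cuvette carriage to the viewing lens

ROBOT

A 6-joint arm with a two-finger parallel gripper is mounted at the origin on the work surface. World frame = base frame: x ahead of the robot, y to its left, z up, the work surface at z = 0. Lengths are in m, angles in rad, forces in N, time in s.
With the tool pointing down it reaches from about 0.35 to 0.725 m from the base axis. Payload 4.3 kg.
Tool frame: the origin (TCP) lies at the centre of the arm's flange, where the gripper is bolted on; the fingertips stand 173 mm ahead of it and the grasp point (between the pads) lies 155 mm ahead of it; z points along the fingers, y is the line along which they close (so a half turn about z gives the same grasp; the last joint's range is limited). The gripper opens to 85 mm and grips with 20 to 120 N. Pads are 22 mm wide; open, the fingers measure 114 mm over their backs; the gripper's body (76 mm by 85 mm) begins 54 mm behind the grasp point. The pads swing forward as they close: fully open they stand 13 mm farther back than shut.
Start: joints at [1.015, 0.377, 0.081, 1.274, 0, 1.46], TCP at [0.248, 0.519, 0.405] pointing down, gripper open.
Joint ranges: [-2.72, 2.72], [-0.84, 1.66], [-1.02, 1.22], [-1.77, 2.12], [-1.37, 1.28], [-3.14, 3.14]. Speed limits (rad/s): [2.57, 2.57, 3.14, 3.14, 3.14, 3.14].

INTERFACE

Orientations are given as a 3x3 rotation matrix whose columns are the frame's x, y, z axes.
In Python, from rig import * gives the robot as it stands. The module is installed in compiled form; this text tells all that it offers.
- The arm moves only by the shell command python3 -m inch 'ROWS'. ROWS is JSON, a list of rows, each a list of 7 numbers: the shift along the tool's x, y, z in m, then the turn, a rotation vector about the tool's x, y, z in rad, then the gripper command: -1 is shut, 1 is fully open, values between are in proportion. A call has 1 to 12 rows; each row shifts and turns the commanded pose from where the row before left it, along the tool's axes as they then stand; what a row does not reach is not made up. A row lasts 1/8 s, in which the tool goes at most 62.5 mm and 10.7 degrees, less where a joint would pass 70% of its speed; a pose out of reach is approached as far as the arm can. A call with a gripper value outside its range is refused whole. The fingers move at their own pace and stop on an object; the grip force is fixed at half the most. Time passes only in rows, so rows that do not move let the fingers close. It gives the time, the measured TCP pose, the force, the opening and the grip force at its end, in the units of the state.
- observe(): the state, without advancing time (a new reading comes with each control period).
- get_image(name): name is "scene" or "top" or "wrist"; returns a dict with "pixels" (384x512x3 uint8, red, green, blue), "z_map" (384x512 float32, m along the optical axis (not along the pixel's ray), 0 where there is no reading), "fx", "fy", "cx", "cy" (pixels), "origin" and "rotation" of the camera in the world. Camera axes: x right, y up, looking along -z (the intrinsics and any distortion apply to the point x, -y, -z); pixel columns grow to the right and rows downward; lengths in m; the calibration is good to about 2 mm. The wrist camera is an equidistant fisheye: a pixel r from the principal point sees the ray r / f radians off the axis. A picture is of the moment at which its call begins.
- hand_in(): hands the job in; it is judged then, once.
Trained networks look in a picture, given as the dict that the camera call returned (one of the last four; its "shot" number tells which), for a name from the list of things; names that differ only in an ending like _2 or _b are one class to them, and where a whole thing is asked for, a point or a joint stands for the part that bears it (a point fixed in the world has none). Each returns a list of dicts, best first, with "conf" (0 to 1); they miss things now and then, are a little off and sometimes report something else, mostly with a low value. They report only what shows in the picture. A call takes as long as a camera call. They do not tell look-alikes from the thing itself.
- recognise(picture, label): "location" ([x, y, z] in m, in world coordinates, good to about 4 mm: the middle of the surface that is visible of it).
- silhouettes(picture, label): "pixels" (384x512 bool, what is visible of it).
The state is a dict: "time_s": time; "joint_positions": joint angles; "joint_vel": joint speeds; "effort": joint torques, N m; "eef_pos": TCP position; "tool_rot": TCP orientation; "ft_force": force on the tool from outside, world axes, zero at the start; "torque": the same for the moment, N m; "finger_gap": opening from 0.0 (shut) to 1.0 (fully open); "finger_force": force on a finger pad.
Only numpy, scipy, OpenCV 4.12 (cv2) and the standard library are available. Lean on these libraries where they do the work, as an engineer would, in place of code of your own. Each camera call takes 0.05 s, during which the arm holds its last target. There are 200 camera calls.

TASK

The cuvette carriage is locked at the middle of its slide; bring it in front of the viewing head with the round lens and lock it there. Pull the carriage's T-handled plunger up and twist it so that it is held out, slide the carriage all the way to the end where the lens is with the plunger still held out, then twist the plunger back so that its pin drops fully home. Leave the cleaner bottle, the tip box and the loose eyepiece where they stand.

Things in the scene. Friction and masses are not known exactly. Their poses are not given: they have to be found in the camera images.
- stage: Fixed slide: aluminium base 175 x 310 x 12 mm with two rails and a dark notched index bar along its near (-x) side. Origin on the table under the middle of the slide; y axis along the travel, x axis pointing to the viewing head and lamp house, z up. Base spans x -100 to +75 mm. Cuvette caps on the carriage reach 102 mm high, 105 mm to the +x side of the plunger's axis.
- carriage (a joint): Travel of the grey carriage plate (150 x 110 x 10 mm, top 40 mm above the table) along the stage's +y, in m: 0 in the middle (start, locked); end stops at +0.0805 and -0.0805. The index bar has notches at -0.080, 0 and +0.080, so at an end stop the pin is over the end notch (pin 10 mm, notch 14 mm wide). Slides with about 1.5 N of friction once the pin is out.
- tbar_grip (a point): Centre of the plunger's black T-bar (50 long, 12 thick, 16 mm high), 92 mm above the table when locked, on the plunger's vertical axis: 60 mm to the -x side of the stage's origin, travelling with the carriage. Own y along the bar, x across it. Locked, the bar lies along the stage's y. Below: 16 mm collar, 10 mm stem; 58 mm above the table, the top of a 42 mm wide steel collar.
- plunger (a joint): Lift of the plunger in m: 0 when the pin is home in a notch, stop at 0.020. A spring and its weight pull it down with 4 to 6 N. The pin clears the index bar above 0.006; the bar can be turned only when lifted above 0.010 (0.015 is safe); twisted, it rests held out at about 0.009. Let down between notches it stops at about 0.006.
- tbar (a joint): Twist of the T-bar in rad, positive anticlockwise seen from above: 0 locked, stop at 1.3 (about 75 degrees). Above about 0.5 the cross-pin rests on the collar and holds the plunger out, also when let go; turned back below about 0.3 it falls into the slot. It turns easily.
- lens (a point): Front centre of the steel lens barrel (38 mm wide) on the white viewing head (110 mm tall, 70 mm wide), 75 mm above the table, 85 mm to the +x side of the stage's origin and 80 mm to its +y or -y side: which end differs from run to run. At the other end stands its twin without a lens, the slotted and finned lamp house. Axes parallel to the stage's.
- rack_mid (a point): Middle cuvette of the row of five on the carriage, 75 mm above the table, 45 mm to the +x side of the carriage's middle: it faces the lens when the carriage is at the lens end.
- cleaner: Bystander: loose white cleaner bottle with a black cap, 52 mm wide, 130 mm tall, standing beyond the slide's +y end. Origin at the centre of its underside.
- tip_box: Bystander: loose grey pipette tip box, 85 x 120 x 60 mm, beyond the slide's -y end. Origin at the centre of its underside.
- eyepiece: Bystander: loose black eyepiece, 42 mm wide, 58 mm tall, standing on the robot's side of the slide. Origin at the centre of its underside.
Things that resemble listed ones, but are neither listed nor needed, are in the scene too. Leave any blue or green look-alike of the part that bears lens alone.

How it is judged:
By the outcome, as a careful person would: the job done as asked, in the order asked, and still so for the second after the job is handed in, with the robot touching nothing.
It also fails if it takes over 42 s, if anything falls off the work surface, if the arm or the gripper's body presses on something with over 40 N, if the wrist force passes 120 N, or if a joint passes its speed limit or range.

## Working session

There is one attempt and no reset: what is moved stays moved. The work goes in short steps, Python scripts to look and compute and a shell command to move; the robot and the scene stay as the last step left them, time stands still between calls to the robot, and variables do not carry over. Pictures are saved under pics/ and viewed, at most 10 in all, crops included, and the job is handed in when it is done.

```bash
mkdir -p pics; cat > h.py <<'E'
from rig import *
import numpy as np, cv2
def world(p,u,v):
    z=p["z_map"][v,u]
    c=np.array([(u-p["cx"])/p["fx"]*z,-(v-p["cy"])/p["fy"]*z,-z*np.ones_like(z)])
    return (np.array(p["rotation"])@c).T+np.array(p["origin"])
E
python3 - <<'E'
from h import *
np.set_printoptions(precision=4,suppress=True)
s=observe();print(s["time_s"],s["eef_pos"],s["tool_rot"],s["finger_gap"])
for n in("top","scene"):
    p=get_image(n);cv2.imwrite(f"pics/{n}0.png",p["pixels"][:,:,::-1]);print(n,p["origin"])
    for l in("stage","carriage","tbar_grip","tbar","lens","rack_mid","cleaner","tip_box","eyepiece"):
        print(l,[(np.round(d["location"],3),round(d["conf"],2)) for d in recognise(p,l)[:3]])
E
```

```text
0.0 [0.2477 0.5185 0.4038] [[-0.9023  0.4312 -0.0011]
 [ 0.4312  0.9023 -0.0018]
 [ 0.0002 -0.0021 -1.    ]] 1.005703822857842
top [0.4472 0.0388 1.0794]
stage [(array([0.531, 0.111, 0.022]), 0.69)]
carriage [(array([0.538, 0.112, 0.04 ]), 0.71)]
tbar_grip [(array([0.489, 0.102, 0.103]), 0.5)]
tbar [(array([0.489, 0.1  , 0.102]), 0.62)]
lens [(array([0.82 , 0.19 , 0.102]), 0.91), (array([ 0.845, -0.001,  0.104]), 0.84), (array([0.699, 0.068, 0.11 ]), 0.79)]
rack_mid [(array([0.536, 0.114, 0.041]), 0.63)]
cleaner [(array([0.55 , 0.363, 0.084]), 0.8)]
tip_box [(array([ 0.602, -0.145,  0.06 ]), 0.88), (array([0.538, 0.113, 0.038]), 0.56), (array([0.552, 0.366, 0.086]), 0.56)]
eyepiece [(array([0.333, 0.244, 0.054]), 0.57)]
scene [1.08   0.5886 0.8458]
stage [(array([0.494, 0.101, 0.095]), 0.71), (array([0.536, 0.142, 0.028]), 0.59)]
carriage [(array([0.543, 0.12 , 0.04 ]), 0.69)]
tbar_grip [(array([0.495, 0.105, 0.096]), 0.58)]
tbar [(array([0.493, 0.102, 0.093]), 0.55)]
lens [(array([0.842, 0.216, 0.096]), 0.89), (array([0.729, 0.086, 0.086]), 0.86), (array([0.873, 0.019, 0.087]), 0.86)]
rack_mid [(array([0.54 , 0.122, 0.044]), 0.63)]
cleaner [(array([0.577, 0.383, 0.078]), 0.87)]
tip_box [(array([ 0.622, -0.13 ,  0.058]), 0.89)]
eyepiece [(array([0.343, 0.255, 0.052]), 0.64)]
```

View pics/top0.png

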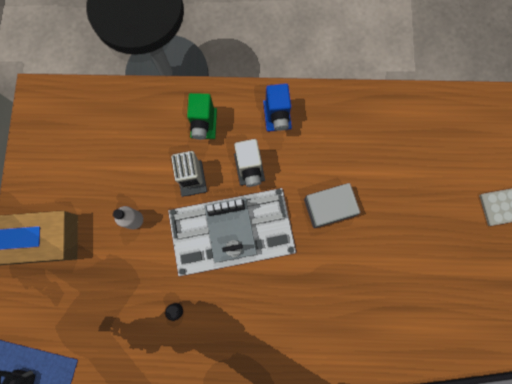

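View pics/scene0.png

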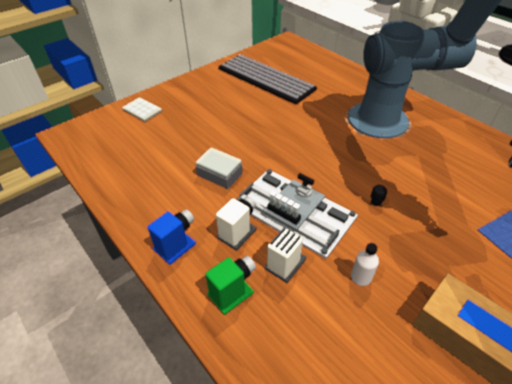

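The top view shows the white lens head at (249,162), on the -y side, with the finned lamp house at (187,172). The T-bar is at (233,247). The slide is yawed by a few degrees. Next I'll fit the stage pose from the depth data.

```bash
python3 - <<'E'
from h import *
np.set_printoptions(precision=4,suppress=True)
for n in("top","scene"):
    p=get_image(n);v,u=np.nonzero(p["z_map"]>0);w=world(p,u,v)
    near=np.hypot(w[:,0]-.54,w[:,1]-.11)<.2
    b=w[near&(w[:,2]>.007)&(w[:,2]<.05)]
    b=b[np.hypot(b[:,0]-.54,b[:,1]-.11)<.19]
    for m in ("stage","carriage"):
        d=silhouettes(p,m)
        if d:
            vv,uu=np.nonzero(d[0]["pixels"]&(p["z_map"]>0));q=world(p,uu,vv);q=q[(q[:,2]>.005)&(q[:,2]<.05)]
            print(n,m,d[0]["conf"],len(q),cv2.minAreaRect(q[:,:2].astype(np.float32)*1000))
    t=w[(np.hypot(w[:,0]-.49,w[:,1]-.103)<.05)&(w[:,2]>.082)]
    t=t[t[:,0]<.53]
    print(n,"tbar",len(t),t.mean(0),t.max(0),t.min(0),cv2.minAreaRect(t[:,:2].astype(np.float32)*1000))
    h=w[(np.hypot(w[:,0]-.70,w[:,1]-.07)<.06)&(w[:,2]>.1)];print("head",len(h),cv2.minAreaRect(h[:,:2].astype(np.float32)*1000))
    h=w[(np.hypot(w[:,0]-.68,w[:,1]-.22)<.07)&(w[:,2]>.1)];print("lamp",len(h),cv2.minAreaRect(h[:,:2].astype(np.float32)*1000))
E
```

```text
top stage 0.72 7103 ((537.0777587890625, 112.86810302734375), (174.59393310546875, 310.1828918457031), 12.435331344604492)
top tbar 113 [0.4905 0.102  0.0987] [0.5004 0.1258 0.1053] [0.4804 0.078  0.0826] ((491.1028137207031, 102.2276382446289), (15.04882526397705, 48.59229278564453), 8.541840553283691)
head 649 ((713.002685546875, 69.33922576904297), (90.20632934570312, 57.80752944946289), 12.806635856628418)
lamp 648 ((686.6176147460938, 227.40692138671875), (73.73087310791016, 58.05424499511719), 12.49167251586914)
scene stage 0.75 4324 ((528.78564453125, 110.1055679321289), (194.4608612060547, 310.2458801269531), 12.600607872009277)
scene carriage 0.7 1086 ((529.1436157226562, 90.882568359375), (185.2023162841797, 149.86851501464844), 13.591838836669922)
scene tbar 118 [0.4925 0.1037 0.0963] [0.5006 0.128  0.1049] [0.4806 0.0768 0.0822] ((490.78314208984375, 101.9343490600586), (14.688135147094727, 51.542694091796875), 9.197583198547363)
head 542 ((712.8837890625, 69.23198699951172), (90.43749237060547, 57.59591293334961), 13.730997085571289)
lamp 657 ((687.499755859375, 227.87289428710938), (70.60498046875, 56.0819091796875), 12.200753211975098)
```

```bash
python3 -m inch '[[-0.04,-0.027,0.009,0,0,0,1],[-0.04,-0.027,0.009,0,0,0,1],[-0.04,-0.027,0.009,0,0,0,1],[-0.04,-0.027,0.009,0,0,0,1],[-0.04,-0.027,0.009,0,0,0,1],[-0.04,-0.027,0.009,0,0,0,1],[-0.04,-0.027,0.009,0,0,0,1],[-0.04,-0.027,0.009,0,0,0,1],[-0.04,-0.027,0.009,0,0,0,1],[-0.04,-0.027,0.009,0,0,0,1]]'
python3 -m inch '[[0,0,0,0,0,0.152,1],[0,0,0,0,0,0.152,1],[0,0,0,0,0,0.152,1],[0,0,0,0,0,0.152,1],[0,0,0,0,0,0.152,1],[0,0,0,0,0,0.152,1],[0,0,0,0,0,0,1],[0,0,0,0,0,0,1]]'
cat >> h.py <<'E'
np.set_printoptions(precision=4,suppress=True)
def goal(x,y,z,yaw):
    s=observe();R=np.array(s["tool_rot"])
    print("t",s["time_s"],"eef",s["eef_pos"],"j",s["joint_positions"],"F",s["ft_force"],s["finger_gap"],s["finger_force"])
    c,n=np.cos(np.radians(yaw)),np.sin(np.radians(yaw))
    G=np.array([[-n,c,0],[c,n,0],[0,0,-1]]).T  # placeholder, columns below
    G=np.column_stack([[-n,c,0],[c,n,0],[0,0,-1]])
    print("tool shift",R.T@(np.array([x,y,z])-s["eef_pos"]),"rotvec",cv2.Rodrigues(R.T@G)[0].ravel(),"yaw",np.degrees(np.arctan2(R[1,1],R[0,1])))
E
sed -i '/placeholder/d' h.py
python3 -c "
from h import *
goal(.491,.1025,.247,12.4)"
```

```text
time_s: 2.55
eef_pos: [0.4931, 0.1013, 0.3146]
tool_rot: [[-0.902, 0.431, 0.001], [0.431, 0.902, 0.0], [-0.001, 0.001, -1.0]]
ft_force: [-0.0, 0.1, -0.3]
finger_gap: 0.999
finger_force: 0.0
time_s: 3.55
eef_pos: [0.4924, 0.1027, 0.3148]
tool_rot: [[-0.213, 0.977, 0.0], [0.977, 0.213, 0.0], [0.0, 0.0, -1.0]]
ft_force: [0.1, 1.1, -0.5]
finger_gap: 0.998
finger_force: 0.0
t 3.55 eef [0.4924 0.1027 0.3148] j [ 0.0795  0.2802 -0.296   0.9944  0.0001  1.4352] F [ 0.0593  1.1417 -0.4675] 0.998375627583782 0.0
tool shift [ 0.0001 -0.0015  0.0678] rotvec [ 0.0002 -0.     -0.0013] yaw 12.323096096899269
```

```bash
python3 -m inch '[[0,-0.0015,0.02,0,0,0,1],[0,0,0.02,0,0,0,1],[0,0,0.02,0,0,0,1],[0,0,0.007,0,0,0,1],[0,0,0,0,0,0,1]]'
python3 - <<'E'
from h import *
goal(.491,.1025,.247,12.4)
p=get_image("wrist");cv2.imwrite("pics/w1.png",p["pixels"][:,:,::-1])
E
```

```text
time_s: 4.18
eef_pos: [0.4908, 0.1024, 0.2476]
tool_rot: [[-0.212, 0.977, -0.001], [0.977, 0.212, -0.0], [0.0, -0.001, -1.0]]
ft_force: [0.6, -0.5, -0.7]
finger_gap: 0.999
finger_force: 0.0
t 4.175 eef [0.4908 0.1024 0.2476] j [ 0.0791  0.3398 -0.4038  0.8279  0.0001  1.4363] F [ 0.5957 -0.5329 -0.7072] 0.998720660720202 0.0
tool shift [0.     0.0002 0.0006] rotvec [-0.0007 -0.0002 -0.0028] yaw 12.23889070776871
```

View pics/w1.png

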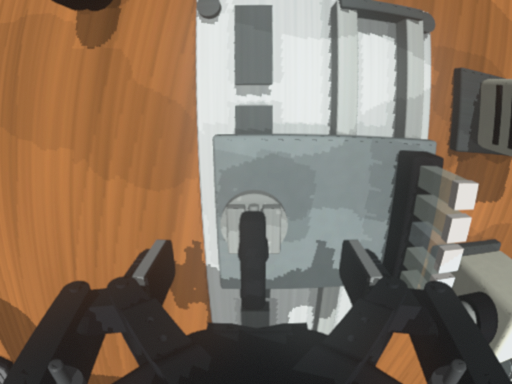

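The T-bar at (254,260) lies centred between the pads at about 155 and 355, and the cuvettes are clear. I'll close the gripper.

```bash
python3 -m inch '[[0,0,0,0,0,0,-1],[0,0,0,0,0,0,-1],[0,0,0,0,0,0,-1],[0,0,0,0,0,0,-1],[0,0,0,0,0,0,-1],[0,0,0,0,0,0,-1],[0,0,0,0,0,0,-1],[0,0,0,0,0,0,-1]]'
```

```text
time_s: 5.22
eef_pos: [0.4896, 0.1022, 0.2481]
tool_rot: [[-0.211, 0.977, -0.003], [0.977, 0.211, -0.001], [-0.0, -0.003, -1.0]]
ft_force: [-6.4, -1.0, 9.0]
finger_gap: 0.144
finger_force: 58.5
```

```bash
python3 -m inch '[[0,-0.001,-0.004,0,0,0,-1],[0,0,-0.005,0,0,0,-1],[0,0,-0.005,0,0,0,-1],[0,0,-0.003,0,0,0,-1],[0,0,0,0,0,0,-1],[0,0,0,0,0,0,-1]]'
```

```text
time_s: 5.98
eef_pos: [0.4893, 0.1021, 0.2642]
tool_rot: [[-0.211, 0.977, -0.002], [0.977, 0.211, -0.0], [0.0, -0.002, -1.0]]
ft_force: [-3.7, -2.5, -5.4]
finger_gap: 0.15
finger_force: 58.6
```

```bash
python3 -m inch '[[0,0,0,0,0,-0.14,-1],[0,0,0,0,0,-0.14,-1],[0,0,0,0,0,-0.14,-1],[0,0,0,0,0,-0.14,-1],[0,0,0,0,0,-0.14,-1],[0,0,0,0,0,-0.14,-1],[0,0,0,0,0,-0.14,-1],[0,0,0,0,0,-0.14,-1],[0,0,0,0,0,0,-1],[0,0,0,0,0,0,-1]]'
python3 -c "
from h import *
goal(.4895,.102,.257,12.4+64)"
```

```text
time_s: 7.22
eef_pos: [0.4894, 0.1021, 0.2642]
tool_rot: [[-0.971, 0.238, -0.002], [0.238, 0.971, -0.001], [0.002, -0.001, -1.0]]
ft_force: [-5.2, -2.3, -6.1]
finger_gap: 0.147
finger_force: 58.6
t 7.225 eef [0.4894 0.1021 0.2642] j [ 0.0788  0.3202 -0.3832  0.8693 -0.0004  0.3193] F [-5.1631 -2.2655 -6.1365] 0.14734703982445355 58.616734743118286
tool shift [-0.0002 -0.      0.0072] rotvec [-0.0009 -0.0016 -0.0032] yaw 76.21776469075168
```

```bash
python3 -m inch '[[0,0,0.0035,0,0,0,-1],[0,0,0.0035,0,0,0,-1],[0,0,0,0,0,0,-1],[0,0,0,0,0,0,-1]]'
python3 -m inch '[[-0.0044,-0.009,0,0,0,0,-1],[-0.0044,-0.009,0,0,0,0,-1],[-0.0044,-0.009,0,0,0,0,-1],[-0.0044,-0.009,0,0,0,0,-1],[-0.0044,-0.009,0,0,0,0,-1],[-0.0044,-0.009,0,0,0,0,-1],[0,0,0,0,0,0,-1]]'
```

```text
time_s: 7.72
eef_pos: [0.4893, 0.1021, 0.2577]
tool_rot: [[-0.971, 0.238, -0.002], [0.238, 0.971, -0.001], [0.001, -0.001, -1.0]]
ft_force: [-5.7, -1.6, -0.9]
finger_gap: 0.147
finger_force: 59.2
time_s: 8.6
eef_pos: [0.5024, 0.0429, 0.2578]
tool_rot: [[-0.971, 0.239, -0.001], [0.239, 0.971, -0.001], [0.001, -0.001, -1.0]]
ft_force: [-6.2, -3.9, -1.5]
finger_gap: 0.144
finger_force: 59.1
```

```bash
python3 -m inch '[[-0.0044,-0.009,0,0,0,0,-1],[-0.003,-0.0062,0,0,0,0,-1],[-0.0008,-0.0018,0,0,0,0,-1],[-0.0008,-0.0018,0,0,0,0,-1],[0,0,0,0,0,0,-1],[0,0,0,0,0,0,-1]]'
python3 -c "
from h import *
s=observe();d=np.array(s['eef_pos'])-[.4893,.1021,.2577];print(d, d@[.214,-.977,0],d@[.977,.214,0])"
```

```text
time_s: 9.35
eef_pos: [0.5067, 0.0232, 0.2578]
tool_rot: [[-0.971, 0.238, -0.001], [0.238, 0.971, 0.0], [0.001, -0.0, -1.0]]
ft_force: [-6.3, -0.3, -2.0]
finger_gap: 0.149
finger_force: 59.0
[ 0.0174 -0.0789  0.0001] 0.0808193774120142 8.516641849418705e-05
```

```bash
python3 -m inch '[[-0.0009,-0.0018,0,0,0,0,-1],[0,0,0,0,0,0,-1],[0,0,0,0,0,0,-1]]'
python3 -c "
from h import *
s=observe();d=np.array(s['eef_pos'])-[.4893,.1021,.2577];print(d, d@[.214,-.977,0],d@[.977,.214,0])
p=get_image('top');cv2.imwrite('pics/t2.png',cv2.resize(p['pixels'][150:300,140:340,::-1],None,fx=3,fy=3))"
```

```text
time_s: 9.72
eef_pos: [0.5069, 0.022, 0.2577]
tool_rot: [[-0.971, 0.238, -0.002], [0.238, 0.971, 0.003], [0.002, 0.002, -1.0]]
ft_force: [-7.5, 3.3, -0.3]
finger_gap: 0.146
finger_force: 59.1
[ 0.0176 -0.0801  0.    ] 0.08205106841566175 2.906118583244039e-05
```

View pics/t2.png

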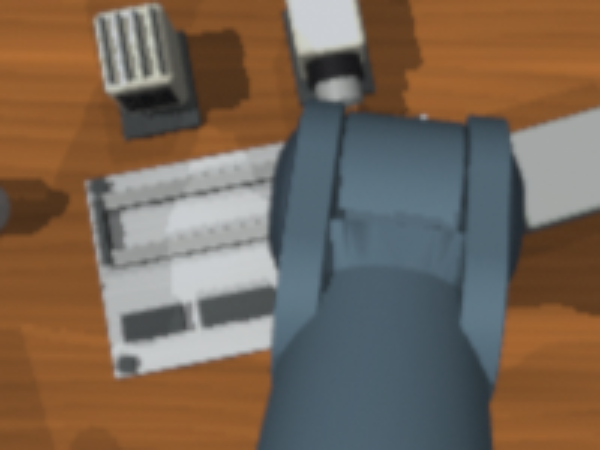

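The carriage is at the lens end, stopped against the end stop. I'll ease off slightly, twist back and lower.

```bash
python3 -m inch '[[0.0007,0.0014,-0.004,0,0,0,-1],[0,0,0,0,0,0.14,-1],[0,0,0,0,0,0.14,-1],[0,0,0,0,0,0.14,-1],[0,0,0,0,0,0.14,-1],[0,0,0,0,0,0.14,-1],[0,0,0,0,0,0.14,-1],[0,0,0,0,0,0.14,-1],[0,0,0,0,0,0.14,-1],[0,0,0,0,0,0,-1]]'
python3 -m inch '[[0,0,0.003,0,0,0,-1],[0,0,0.004,0,0,0,-1],[0,0,0.004,0,0,0,-1],[0,0,0.003,0,0,0,-1],[0,0,0,0,0,0,-1],[0,0,0,0,0,0,-1]]'
python3 -c "
from h import *
goal(.5067,.0232,.248,12.4)"
```

```text
time_s: 11.02
eef_pos: [0.5068, 0.0228, 0.2614]
tool_rot: [[-0.209, 0.978, -0.001], [0.978, 0.209, 0.0], [0.001, -0.001, -1.0]]
ft_force: [-5.8, -0.7, -5.0]
finger_gap: 0.147
finger_force: 58.7
time_s: 11.78
eef_pos: [0.5069, 0.0228, 0.2483]
tool_rot: [[-0.21, 0.978, -0.001], [0.978, 0.21, 0.0], [0.0, -0.001, -1.0]]
ft_force: [-6.8, -0.1, 1.1]
finger_gap: 0.148
finger_force: 59.5
t 11.775 eef [0.5069 0.0228 0.2483] j [-0.0802  0.3496 -0.3869  0.8351  0.0002  1.2795] F [-6.8346 -0.1065  1.0928] 0.14759680599672334 59.45638954639435
tool shift [ 0.0004 -0.0001  0.0003] rotvec [-0.0006 -0.0004 -0.0053] yaw 12.094653836670586
```

```bash
python3 -m inch '[[0,-0.001,0.0005,0,0,0,-1],[0,0,0,0,0,0,0.2],[0,0,0,0,0,0,0.5],[0,0,0,0,0,0,1],[0,0,0,0,0,0,1],[0,0,0,0,0,0,1],[0,0,0,0,0,0,1],[0,0,0,0,0,0,1]]'
python3 -c "
from h import *
p=get_image('wrist');cv2.imwrite('pics/w3.png',p['pixels'][:,:,::-1])"
python3 -m inch '[[0,0,-0.02,0,0,0,1],[0,0,-0.03,0,0,0,1],[0,0,-0.03,0,0,0,1],[0,0,-0.03,0,0,0,1],[0,0,-0.03,0,0,0,1],[0,0.03,-0.03,0,0,0,1],[-0.03,-0.05,0,0,0,0,1],[0,-0.055,0,0,0,0,1],[0.04,-0.03,0,0,0,0,1],[0.055,0,0,0,0,0,1],[0.055,0,0,0,0,0,1],[0.055,0,0,0,0,0,1]]'
```

```text
time_s: 12.78
eef_pos: [0.5063, 0.0225, 0.2471]
tool_rot: [[-0.211, 0.977, -0.0], [0.977, 0.211, 0.0], [0.0, -0.0, -1.0]]
ft_force: [0.4, 0.0, -0.4]
finger_gap: 1.004
finger_force: 0.0
time_s: 14.32
eef_pos: [0.366, 0.1727, 0.4175]
tool_rot: [[-0.211, 0.978, 0.001], [0.978, 0.211, 0.0], [0.0, 0.001, -1.0]]
ft_force: [2.0, 0.3, -0.2]
finger_gap: 1.0
finger_force: 0.0
```

View pics/w3.png

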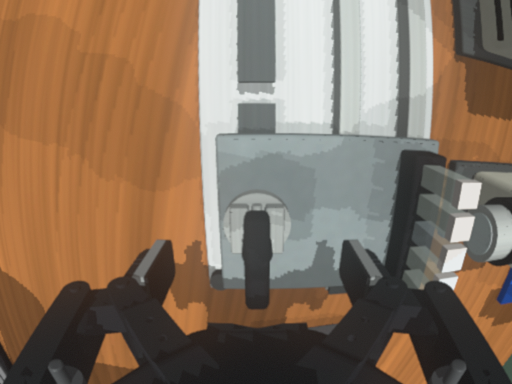

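The wrist view shows the bar at (257,260) back along the slide and the rack facing the lens at (490,230). I'll check the heights and bystanders before handing in.

```bash
python3 - <<'E'
from h import *
for n in("top","scene"):
    p=get_image(n);v,u=np.nonzero(p["z_map"]>0);w=world(p,u,v)
    t=w[(np.hypot(w[:,0]-.508,w[:,1]-.024)<.04)&(w[:,2]>.082)&(w[:,2]<.14)]
    if len(t)>5: print(n,len(t),t.mean(0),t.max(0),cv2.minAreaRect(t[:,:2].astype(np.float32)*1000))
    for l in("tip_box","cleaner","eyepiece"): print(l,[(np.round(d["location"],3),round(d["conf"],2)) for d in recognise(p,l)[:1]])
cv2.imwrite("pics/s4.png",cv2.resize(p["pixels"][130:300,140:400,::-1],None,fx=3,fy=3))
E
```

```text
top 112 [0.5077 0.0238 0.0988] [0.5167 0.0472 0.1051] ((507.72698974609375, 23.302610397338867), (14.951522827148438, 49.0666618347168), 6.960720539093018)
tip_box [(array([ 0.603, -0.144,  0.062]), 0.89)]
cleaner [(array([0.553, 0.366, 0.085]), 0.83)]
eyepiece []
scene 105 [0.5103 0.0246 0.0962] [0.5181 0.0479 0.1049] ((507.5184326171875, 23.13208770751953), (15.45738410949707, 48.81596755981445), 9.734617233276367)
tip_box [(array([ 0.62 , -0.132,  0.06 ]), 0.57)]
cleaner [(array([0.573, 0.386, 0.079]), 0.85)]
eyepiece [(array([0.343, 0.255, 0.052]), 0.55)]
```

View pics/s4.png

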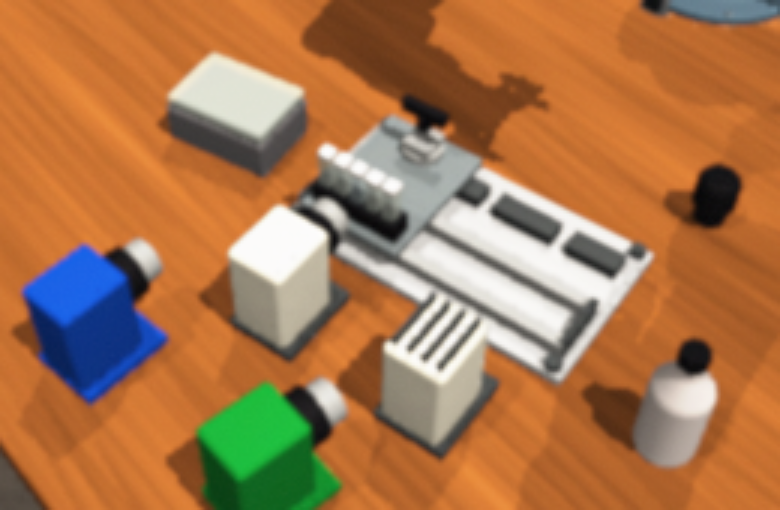

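The carriage is at the lens end with the rack facing the lens (330,220). The T-bar (425,110) is at its locked height, the same as at the start, and the bystanders are where they were.

```bash
python3 -c "
from rig import *
print(hand_in())"
```

```text
the job is handed in; nothing more can be done
None
```

The carriage is locked at the lens end, with the plunger's pin fully home and the bystanders where they stood. The job is handed in, at about 14.5 s on the robot's clock.

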